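Reload the blotting station, trim the fine knob and start it

TASK

Take the spent grey cassette out of the station and lay it flat in the middle of the green pad, slide every coloured cassette on the worktop fully home into the bay of its own colour, and turn only the small inner knob until its white line points at the red tab, leaving the wide outer ring as it is set. When all that is done, press the green start button and let go of it. Leave the bottle, the timer and the beaker where they stand.

Things in the scene. Friction and masses are not known exactly. Their poses are not given: they have to be found in the camera images.
- cassette_blue: Blot cassette: white flat case with a blue top plate and an upright blue grip; it may be absent. Case 100 (x) x 56 (y) x 20 mm (z), 150 g, rounded nose. Origin: centre of the underside. +x end goes into the bay first; grip at the rear: 30 (x) x 14 mm (y), centred at x = -30 mm, y = 0, from z = 20 to z = 65 mm. Lies flat on the worktop.
- bay_blue (a point): Home point of the blue bay (left one, seen from in front; blue bands over its mouth); axes as the station's. A cassette is fully home when its origin and x axis lie here. Bay: tunnel without a floor, on the worktop, 59 mm wide, 24 high, 55 deep; mouth at x = -5 mm (round-nosed walls 11 mm thick), end wall at x = +50 mm. Bays 70 mm apart. A home cassette stands 45 mm out; no latch.
- cassette_yellow: Blot cassette: white flat case with a yellow top plate and an upright yellow grip; it may be absent. Case 100 (x) x 56 (y) x 20 mm (z), 150 g, rounded nose. Origin: centre of the underside. +x end goes into the bay first; grip at the rear: 30 (x) x 14 mm (y), centred at x = -30 mm, y = 0, from z = 20 to z = 65 mm. Lies flat on the worktop.
- bay_yellow (a point): Home point of the yellow bay (middle one, seen from in front; yellow bands over its mouth); axes as the station's. A cassette is fully home when its origin and x axis lie here. Bay: tunnel without a floor, on the worktop, 59 mm wide, 24 high, 55 deep; mouth at x = -5 mm (round-nosed walls 11 mm thick), end wall at x = +50 mm. Bays 70 mm apart. A home cassette stands 45 mm out; no latch.
- cassette_red: Blot cassette: white flat case with a red top plate and an upright red grip; it may be absent. Case 100 (x) x 56 (y) x 20 mm (z), 150 g, rounded nose. Origin: centre of the underside. +x end goes into the bay first; grip at the rear: 30 (x) x 14 mm (y), centred at x = -30 mm, y = 0, from z = 20 to z = 65 mm. Lies flat on the worktop.
- bay_red (a point): Home point of the red bay (right one, seen from in front; red bands over its mouth); axes as the station's. A cassette is fully home when its origin and x axis lie here. Bay: tunnel without a floor, on the worktop, 59 mm wide, 24 high, 55 deep; mouth at x = -5 mm (round-nosed walls 11 mm thick), end wall at x = +50 mm. Bays 70 mm apart. A home cassette stands 45 mm out; no latch.
- cassette_grey: The spent cassette: same shape and size as the others (see cassette_blue), but with grey top plate and grey grip. It starts in the middle (yellow) bay, pushed in fully or to within 13 mm, its x axis along the station's.
- pad: Thin dark green drip pad, 120 (x) x 80 (y) x 2 mm, fixed flat on the worktop to the right of the station. Origin: centre of its underside.
- station: Blotting station, a white box 120 (x) x 221 (y) x 42 mm high, fixed to the worktop. Origin: centre of its underside; -x is its front with the three bays, +y its left. Concentric control on top at left (y = +55 mm), green start button on top at right.
- fine_knob (a joint): Angle of the small inner knob, rad, 0 to 4.6, grows clockwise seen from above. A metallic round knob 34 mm across and 28 mm high (z = 56 to 84 mm above the worktop) on top of the wide ring; white line on its black top. Friction 0.03 N m, stays where left. Starts 1.4 to 3.2 rad anticlockwise of the red tab.
- knob_top (a point): Centre of the fine knob's top face, on the axis that knob and ring share, 84 mm above the worktop.
- knob_pointer (a point): A point on the prolongation of the fine knob's white line, 39 mm from the axis, at the height of the knob's top. It turns with the knob.
- setpoint_tab (a point): The red tab on the dial, 10 x 5 x 3 mm, 39 mm from the knob's axis, just outside the coarse ring. It does not move during the job; the knob is set when knob_pointer stands over it.
- coarse_ring (a joint): Angle of the wide black outer ring under the fine knob, rad, grows clockwise from above. The ring is 60 mm across, 14 mm high (z = 42 to 56 mm above the worktop) and turns very easily (0.012 N m); it must stay as it was found.
- ring_mark (a point): Orange mark on the coarse ring's top at 29 mm from the axis.
- start_button (a joint): Travel of the green start button, 0 to 0.006 m, pressed straight down; a spring of 5 N at full travel brings it back.
- start_button_top (a point): Centre of the green start button's top face (26 mm across).
- bottle: Small reagent bottle with a red cap, 45 x 45 x 90 mm, origin under its centre. Leave alone.
- timer: Flat white timer, 52 x 66 x 16 mm, origin under its centre. Leave alone.
- beaker: Small plastic beaker, 53 x 53 x 65 mm, origin under its centre. Leave alone.

How it is judged (in metres and radians):
On the way, in this order (a step that is already met when the one before it is completed fails the run):
1. the grey cassette lies flat on the pad, every coloured cassette present is fully home in the bay of its colour and the fine knob's line is on the red tab (in any order) (x of cassette_blue in the frame of bay_blue between -0.004 and 0.006 m and y of cassette_blue in the frame of bay_blue between -0.006 and 0.006 m and z of cassette_blue in the frame of bay_blue between -0.006 and 0.006 m and x of cassette_yellow in the frame of bay_yellow between -0.004 and 0.006 m and y of cassette_yellow in the frame of bay_yellow between -0.006 and 0.006 m and z of cassette_yellow in the frame of bay_yellow between -0.006 and 0.006 m and x of cassette_red in the frame of bay_red between -0.004 and 0.006 m and y of cassette_red in the frame of bay_red between -0.006 and 0.006 m and z of cassette_red in the frame of bay_red between -0.006 and 0.006 m and horizontal distance between cassette_grey and pad below 0.03 m and height (world z) of cassette_grey below 0.006 m and angle between cassette_grey's own z axis and vertical below 0.1 rad and horizontal distance between knob_pointer and setpoint_tab below 0.005 m), for 0.2 s.
2. the start button is pressed (value of joint start_button above 0.0035 m), for 0.05 s.
At the end, for the whole second after the job is handed in: Grey cassette flat on the pad, centres within 30 mm; each coloured one present is in its own bay within 4 mm of home; knob pointer within 5 mm of the red tab (7 deg); button released; ring mark within 4 mm (8 deg) of where it was; bottle, timer, beaker upright, moved under 30 mm (all of step 1 and value of joint start_button below 0.0015 m and distance of ring_mark from where it was at the start of the episode below 0.004 m and linear speed of each of cassette_blue, cassette_yellow, cassette_red, cassette_grey below 0.01 m/s and distance of each of bottle, timer, beaker from where it was at the start of the episode below 0.03 m and angle between each of bottle, timer, beaker's own z axis and vertical below 0.2 rad); the robot touches nothing.
It fails at once if the outer ring is dragged round by more than 6 mm at its rim (12 degrees) (distance of ring_mark from where it was at the start of the episode above 0.006 m).
It fails at once if the bottle, the timer or the beaker is knocked away or over (distance of any of bottle, timer, beaker from where it was at the start of the episode above 0.04 m or angle between any of bottle, timer, beaker's own z axis and vertical above 0.6 rad).
Of cassette_blue, cassette_yellow, cassette_red only 2 to 3 are there at a start; the rules pass over those that are not, and their reading is None.
At some moment in a run one of cassette_blue, cassette_yellow, cassette_red may be knocked a few centimetres aside while the robot is not near it.
Once in a run the grip may slacken for a moment while it holds something.
It also fails if it takes over 210 s, if anything falls off the work surface, if the arm or the gripper's body presses on something with over 40 N, if the wrist force passes 120 N, or if a joint passes its speed limit or range.

ROBOT

A 6-joint arm with a two-finger parallel gripper is mounted at the origin on a cart in front of the work surface, level with it; the furniture and walls round the work are solid. World frame = base frame: x ahead of the robot, y to its left, z up, the work surface at z = 0. Lengths are in mm, angles in rad, forces in N, time in s.
With the tool pointing down it reaches from about 325 to 875 mm from the base axis. Payload 4.4 kg.
Tool frame: the origin (TCP) lies on the centre line of the jaws, within the pads' length; the fingertips stand ahead of it and the grasp point (between the pads) lies 6 mm ahead of it (ctrl.tcp_to_tips is the z of the fingertips in the tool frame, in mm); z points along the fingers, y is the direction in which the jaws open and shut (so a half turn about z gives the same grasp; the last joint's range is limited). The gripper opens to 85 mm and grips with 20 to 120 N. Pads are 22 mm wide; open, the fingers measure 114 mm over their backs; the gripper's body (76 mm by 85 mm) begins 54 mm behind the grasp point. The pads swing forward as they close: fully open they stand 13 mm farther back than shut.
Start: joints at [-1.417, 0.207, 1.542, -0, 1.393, -0.15], TCP at [172.546, -548.503, 256.282] pointing down, gripper open.
Joint ranges: [-2.73, 2.73], [-0.86, 2.22], [0.23, 2.46], [-1.11, 4.25], [0.08, 2.63], [-2.82, 2.82]. Speed limits (rad/s): [2.79, 2.79, 3.14, 3.14, 3.14, 3.14].

INTERFACE

Orientations are given as a 3x3 rotation matrix whose columns are the frame's x, y, z axes.
In Python, from plant import ctrl, sensors, optics gives the robot as it stands. Calls block until the motion is done:
- ctrl.move_ptp(position, orientation): joint-space move of the TCP to a pose.
- ctrl.move_l(position, rot=None, vel=150, threshold=None): straight line of the TCP; rot=None keeps the orientation; vel is the mean speed in mm/s. With threshold (N) it stops when the force on the tool has changed by that much, and returns True; else False.
- ctrl.set_joints(angles): joint-space move.
- ctrl.gripper_to(opening, force=None): finger opening in mm; force is the grip in N (None keeps the last); returns when the fingers have stopped.
- ctrl.hold(seconds).
- ctrl.solve_ik(position, orientation): joint angles nearest the present ones, or None.
- sensors.read_state(): the state.
- optics.grab_frame(name): name is "side" or "top" or "wrist"; returns (picture, depth): 480x640x3 uint8, red, green, blue; 480x640 float32, mm along the optical axis (not along the pixel's ray), 0 where there is no reading.
- optics.camera_params(name): a dict with "mtx" (3x3 intrinsics, pixels), "R" (3x3) and "t" (3): a world point X has camera coordinates R X + t; the wrist camera has in their place "T_tool_cam" (4x4, takes a point from camera to tool coordinates, whose origin is the TCP and whose axes are the flange's). Camera axes: x right, y down, z forward; pixel columns grow to the right and rows downward; lengths in mm; the calibration is good to about 2 mm. A picture is of the moment at which its call begins: read the wrist's pose just before it. camera_params takes no time and is no camera call.
A pose or a line that the arm cannot do raises ctrl.MotionError and nothing moves.
- ctrl.finish_job(): hands the job in, once; it reports no verdict.
The state is a dict: "t": time; "q": joint angles; "qvel": joint speeds; "tau": joint torques, N m; "eef_pos": TCP position; "eef_rot": TCP orientation; "force": force on the tool from outside, world axes, zero at the start; "wrist_torque": the same for the moment, N m; "grip_width": finger opening in mm.
Only numpy, scipy, OpenCV 4.12 (cv2) and the standard library are available. Lean on these libraries where they do the work, as an engineer would, in place of code of your own. Each camera call takes 0.05 s, during which the arm holds its last target.

## Working session

There is one attempt and no reset: what is moved stays moved. The work goes in short steps, each a Python script; the robot and the scene stay as the last script left them, time stands still between calls to the robot, and variables do not carry over. Pictures are saved under pics/ and viewed, and the job is handed in when it is done.

```bash
ls; mkdir -p pics; python3 - <<'E'
from plant import ctrl, sensors, optics
import cv2
for n in ("top","side"):
    p,d=optics.grab_frame(n); cv2.imwrite(f"pics/{n}0.png",p[:,:,::-1]); 
    c=optics.camera_params(n); print(n,c)
print(optics.camera_params("wrist")); print(ctrl.tcp_to_tips, sensors.read_state())
E
```

```text
pics
top {'mtx': array([[434.37381841,   0.        , 324.1650682 ],
       [  0.        , 434.37381841, 228.83363399],
       [  0.        ,   0.        ,   1.        ]]), 'R': array([[ 0.01322196, -0.99981565, -0.01392255],
       [-0.99568528, -0.01188581, -0.09203016],
       [ 0.09184771,  0.01507929, -0.99565888]]), 't': array([ 134.3789868 ,  563.65359947, 1196.60317715])}
side {'mtx': array([[506.34802295,   0.        , 318.97077159],
       [  0.        , 506.34802295, 234.82627928],
       [  0.        ,   0.        ,   1.        ]]), 'R': array([[-0.94931958, -0.31364847, -0.02041988],
       [-0.18380686,  0.60668005, -0.7734044 ],
       [ 0.25496544, -0.73045462, -0.63358399]]), 't': array([ 597.61508176,   96.45718989, 1114.18878742])}
{'mtx': array([[354.33239983,   0.        , 323.78966749],
       [  0.        , 354.33239983, 241.1195872 ],
       [  0.        ,   0.        ,   1.        ]]), 'T_tool_cam': array([[-3.76860370e-04, -9.53162761e-01, -3.02457615e-01,
         7.59314579e+01],
       [ 9.99999752e-01, -1.79302872e-04, -6.80939895e-04,
         7.16305713
[... 256 characters left out ...]
, -2.57376229e-05,
        1.39347329e+00, -1.50525279e-01]), 'qvel': array([ 0.00111803, -0.00320992, -0.00384517, -0.00042686, -0.00151402,
       -0.00145152]), 'tau': array([-6.06555332e-04, -3.84095943e+01, -2.92549896e+01, -2.20297425e-04,
        4.86820019e-03,  2.91110052e-05]), 'eef_pos': array([ 172.42259006, -547.87580862,  255.2237446 ]), 'eef_rot': array([[ 9.53909031e-01,  3.00095723e-01, -3.41822674e-04],
       [ 3.00095783e-01, -9.53906907e-01,  2.03335228e-03],
       [ 2.84133314e-04, -2.04221265e-03, -9.99997874e-01]]), 'force': array([ 0.53832219,  0.27169357, -0.20573437]), 'wrist_torque': array([ 0.00688714, -0.03187597,  0.00656621]), 'grip_width': 85.87066406895696}
```

View pics/top0.png

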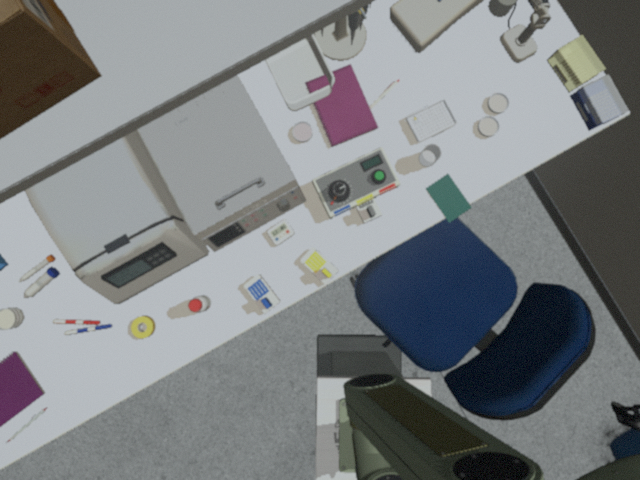

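View pics/side0.png

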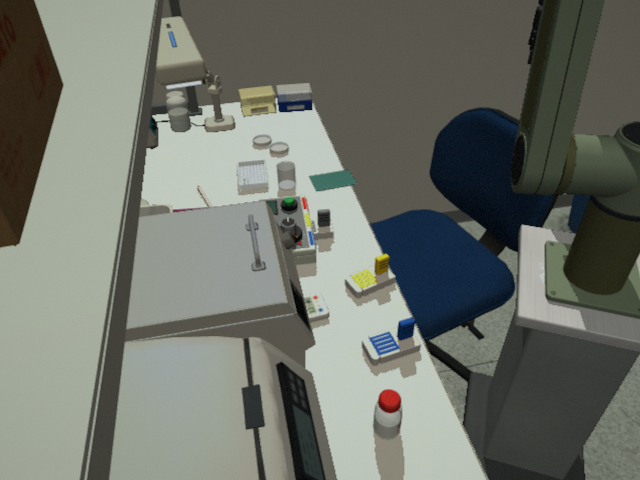

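```bash
cat > h.py <<'E'
from plant import ctrl, sensors, optics
import numpy as np, cv2
def ray(cam,u,v,z,pose=None):
    c=optics.camera_params(cam); K=c["mtx"]
    d=np.linalg.inv(K)@np.array([u,v,1.])
    if cam=="wrist":
        p,R=pose; T=c["T_tool_cam"]; o=R@T[:3,3]+p; d=R@T[:3,:3]@d
    else:
        o=-c["R"].T@c["t"]; d=c["R"].T@d
    return o+d*(z-o[2])/d[2]
def proj(cam,X,pose=None):
    c=optics.camera_params(cam); K=c["mtx"]; X=np.asarray(X,float)
    if cam=="wrist":
        p,R=pose; T=c["T_tool_cam"]; Y=T[:3,:3].T@(R.T@(X-p)-T[:3,3])
    else: Y=c["R"]@X+c["t"]
    y=K@Y; return y[:2]/y[2]
def snap(cam,fn,crop=None,k=1):
    s=sensors.read_state(); p,d=optics.grab_frame(cam)
    np.savez("pics/"+fn+".npz",p=p,d=d,pos=s["eef_pos"],R=s["eef_rot"])
    save(p,fn,crop,k); return p,d,(s["eef_pos"],s["eef_rot"])
def save(p,fn,crop=None,k=1):
    im=p[:,:,::-1]
    if crop: x0,y0,x1,y1=crop; im=im[y0:y1,x0:x1]
    if k!=1: im=cv2.resize(im,None,fx=k,fy=k,interpolation=cv2.INTER_CUBIC)
    cv2.imwrite(f"pics/{fn}.png",im)
def load(fn):
    z=np.load("pics/"+fn+".npz"); return z["p"],z["d"],(z["pos"],z["R"])
def down(a):
    # tool pointing down, tool y (jaw dir) at angle a in world xy
    y=np.array([np.cos(a),np.sin(a),0]); z=np.array([0,0,-1.]); x=np.cross(y,z)
    return np.column_stack([x,y,z])
E
python3 - <<'E'
from h import *
im=cv2.imread("pics/top0.png")
save(im[:,:,::-1],"top0a",(300,130,480,250),4.4)
save(im[:,:,::-1],"top0b",(170,210,350,330),4.4)
for n,u,v,z in [("yel",318,263,20),("blue",260,290,20),("pad",447,198,2),("stn",355,183,42),("grey",370,212,40),("bottle",195,305,90),("timer",280,232,16),("beaker",428,155,65)]:
    print(n,ray("top",u,v,z).round())
E
```

```text
yel [466. 158.  20.]
blue [388. 319.  20.]
pad [ 658. -211.    2.]
stn [691.  56.  42.]
grey [609.  14.  40.]
bottle [350. 479.  90.]
timer [552. 267.  16.]
beaker [ 767. -143.   65.]
```

View pics/top0a.png

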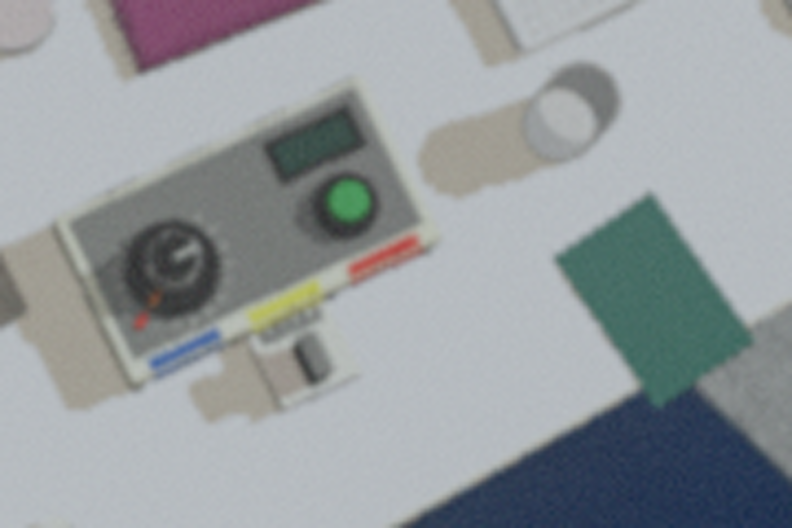

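View pics/top0b.png

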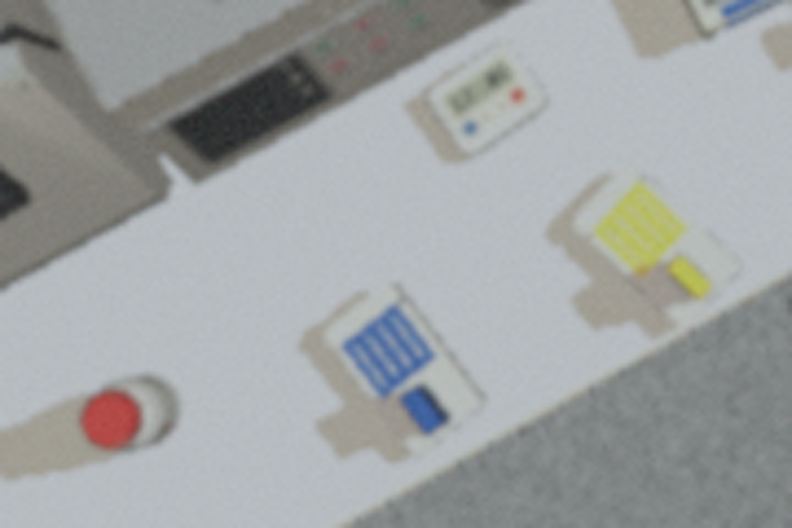

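```bash
python3 - <<'E'
from h import *
p,d=optics.grab_frame("top"); K=optics.camera_params("top")
for u,v in [(300,20),(200,90),(100,160),(230,150),(340,40),(450,0),(240,40),(270,60),(110,200)]:
    z=d[v,u]; c=np.linalg.inv(K["mtx"])@[u,v,1]*z
    print(u,v,z,(K["R"].T@(c-K["t"])).round())
yaw=np.radians(25.5)
for a in (yaw+np.pi/2,yaw-np.pi/2):
  for pos in ([650,40,230],[609,14,150],[609,14,52],[460,150,60]):
    print(a,pos,ctrl.solve_ik(np.array(pos,float),down(a)))
E
```

```text
300 20 722.6327 [861. 178. 558.]
200 90 731.62213 [747. 346. 541.]
100 160 1019.6339 [697. 666. 252.]
230 150 1055.167 [734. 370. 215.]
340 40 1289.5443 [1127.  102.   12.]
450 0 901.1869 [1008. -119.  388.]
240 40 720.4911 [826. 277. 559.]
270 60 1298.8558 [1.069e+03 3.110e+02 1.000e+00]
110 200 1020.1201 [604. 642. 243.]
2.0158552860534504 [650, 40, 230] [-7.12936298e-02  3.85955840e-01  1.36738426e+00 -4.44089210e-16
  1.38825255e+00 -2.08714892e+00]
2.0158552860534504 [609, 14, 150] [-1.18998230e-01  3.79896650e-01  1.55135034e+00 -4.44089210e-16
  1.21034567e+00 -2.13485352e+00]
2.0158552860534504 [609, 14, 52] [-1.18998230e-01  5.10157560e-01  1.59851261e+00 -4.44089210e-16
  1.03292248e+00 -2.13485352e+00]
2.0158552860534504 [460, 150, 60] [ 1.36100002e-01  2.81105174e-01  1.91530479e+00 -4.44089210e-16
  9.45182692e-01 -1.87975528e+00]
-1.1257373675363425 [650, 40, 230] [-7.12936298e-02  3.85955840e-01  1.36738426e+00 -4.44089210e-16
  1.38825255e+00  1.05444374e+00]
-1.1257373675363425 [609, 14, 150] [-1.18998230e-01  3.79896650e-01  1.55135034e+00 -4.44089210e-16
  1.21034567e+00  1.00673914e+00]
-1.1257373675363425 [609, 14, 52] [-1.18998230e-01  5.10157560e-01  1.59851261e+00 -4.44089210e-16
  1.03292248e+00  1.00673914e+00]
-1.1257373675363425 [460, 150, 60] [ 1.36100002e-01  2.81105174e-01  1.91530479e+00 -4.44089210e-16
  9.45182692e-01  1.26183737e+00]
```

```bash
python3 - <<'E'
from h import *
yaw=np.radians(25.5)
ctrl.move_ptp(np.array([660,50,230.]),down(yaw+np.pi/2)); ctrl.hold(0.3)
snap("wrist","w1"); 
ctrl.move_ptp(np.array([430,240,290.]),down(yaw+np.pi/2)); ctrl.hold(0.3)
snap("wrist","w2"); print(sensors.read_state()["t"])
E
```

```text
4.7417
```

View pics/w1.png

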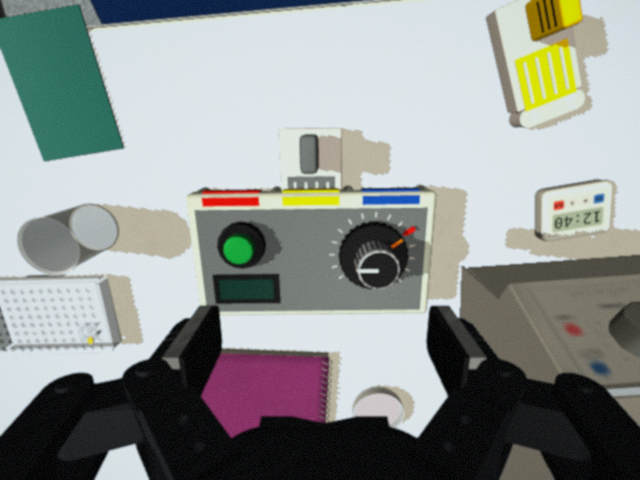

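View pics/w2.png

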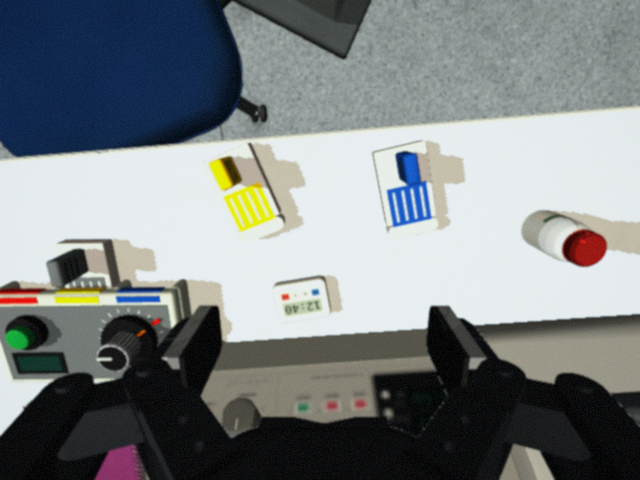

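```bash
python3 - <<'E'
from h import *
p,_,_=load("w1"); save(p,"w1a",(180,110,450,320),2.9); save(p,"w1p",(0,0,140,170),3.5)
p,_,_=load("w2"); save(p,"w2a",(190,125,460,325),2.9)
E
```

```text
(no output)
```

View pics/w1a.png

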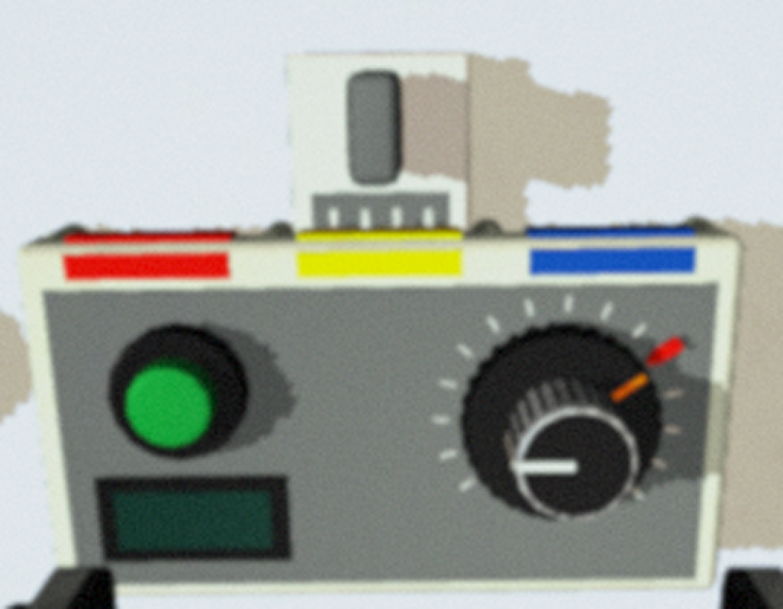

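View pics/w2a.png

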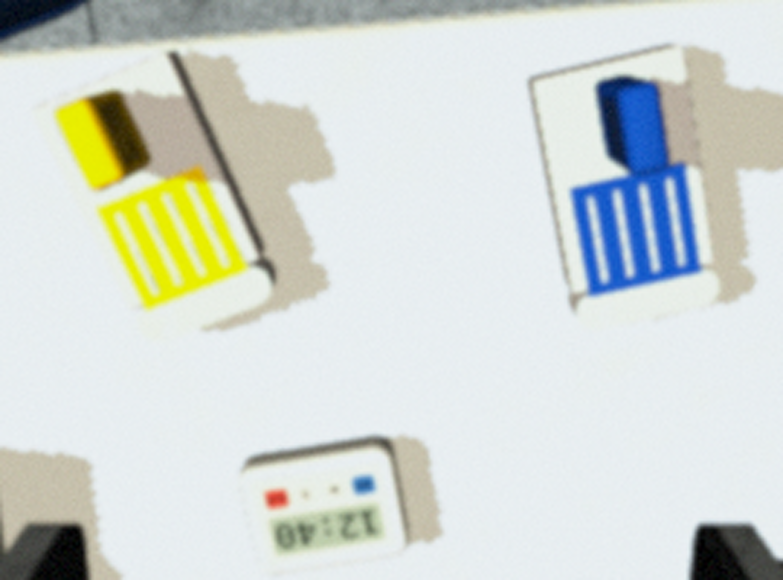

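View pics/w1p.png

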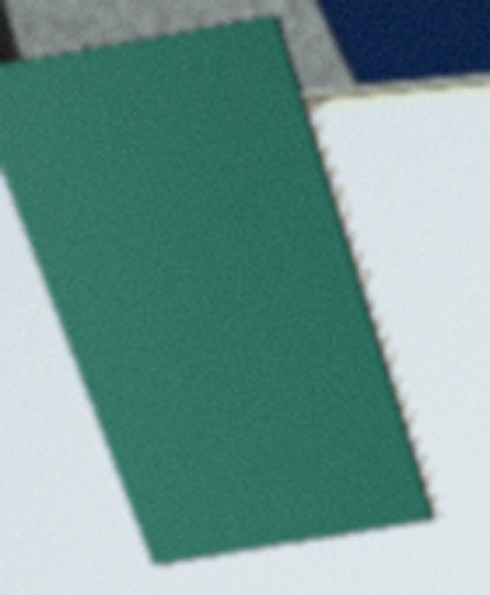

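```bash
python3 - <<'E'
from h import *
p1,d1,P1=load("w1"); p2,d2,P2=load("w2")
A=lambda u,v,z: ray("wrist",180+u/2.9,110+v/2.9,z,P1)
B=lambda u,v,z: ray("wrist",190+u/2.9,125+v/2.9,z,P2)
c=[A(22,248,42),A(742,238,42),A(710,583,42),A(60,590,42)]
print("stn corners",*[x.round(1) for x in c]); 
print("edges",[np.linalg.norm(c[i]-c[(i+1)%4]).round(1) for i in range(4)])
d=c[1]-c[0]; print("yaw front",np.degrees(np.arctan2(d[1],d[0]))-90, "center",np.mean(c,0))
d=c[0]-c[3]
print("yaw side",np.degrees(np.arctan2(-d[1],-d[0])), np.degrees(np.arctan2(*(-(c[1]-c[2]))[1::-1])))
k=A(576,467,84); t=A(672,349,45); print("knob",k.round(1),"tab",t.round(1),np.linalg.norm((t-k)[:2]))
o=A(630,388,56);print("orange",o.round(1),np.linalg.norm((o-k)[:2]))
print("btn",A(168,406,55).round(1), [d1[110+406//3+0,180+168//3]])
l=A(516,466,84)-k; print("angles cw to go",np.degrees(np.arctan2(l[1],l[0])-np.arctan2(*(t-k)[1::-1]))%360)
# grey: rear corners z=20 , grip top z65
g=[A(288,52,20),A(466,52,20)];print("grey rear",*g,np.linalg.norm(g[0]-g[1]))
print("grey grip top",A(376,130,65)) 
# pad
C=lambda u,v: ray("wrist",u/3.5,v/3.5,2,P1)
q=[C(280,15),C(433,517),C(155,563)];print("pad",*[x.round(1) for x in q],np.linalg.norm(q[1]-q[0]),np.linalg.norm(q[2]-q[1]),"ctr",(q[0]+q[2])/2)
e=q[1]-q[0];print("pad ang",np.degrees(np.arctan2(e[1],e[0])))
# blue
for n,rl,rr,pl in (("blue",(530,78),(682,45),[(572,188),(686,163),(700,268),(590,293)]),):
    a=B(*rl,20);b=B(*rr,20);print(n,a.round(1),b.round(1),np.linalg.norm(a-b),"ang",np.degrees(np.arctan2(*(b-a)[1::-1])))
    P=[B(*x,20) for x in pl]; print([x.round(1) for x in P])
pl=[(100,208),(200,172),(246,268),(150,308)]
P=[B(*x,20) for x in pl]; print("yel",[x.round(1) for x in P])
print("yel rear left corner",B(175,53,20), "nose right..",B(265,258,20))
E
```

```text
stn corners [689.5 -67.7  42. ] [594.4 125.4  42. ] [698.2 175.1  42. ] [793.3 -19.   42. ]
edges [np.float64(215.3), np.float64(115.1), np.float64(216.1), np.float64(114.6)]
yaw front 26.232470107388437 center [693.86522611  53.45585209  42.        ]
yaw side 25.15557972697618 25.581551448982417
knob [668.2 101.6  84. ] tab [632.9 122.5  45. ] 41.01209943096831
orange [647.2 113.3  56. ] 24.013601686168002
btn [712.  -9.  55.] [np.float32(298.42575)]
angles cw to go 145.11074062210042
grey rear [605.01341297 -20.32798736  20.        ] [581.81201807  28.44756911  20.        ] 54.012587747132905
grey grip top [611.0678949  13.7148815  65.       ]
pad [ 586.7 -213.5    2. ] [ 685.2 -147.8    2. ] [ 729.6 -212.8    2. ] 118.40691361193362 78.67408532568793 ctr [ 658.14682665 -213.12744913    2.        ]
pad ang 33.718307797987144
blue [357.9 262.2  20. ] [324.  306.5  20. ] 55.84956543011366 ang 127.41013217534056
[array([386.8, 295.3,  20. ]), array([360.2, 329.4,  20. ]), array([392.9, 354.8,  20. ]), array([419.9, 321.2,  20. ])]
yel [array([470.4, 137. ,  20. ]), array([441.5, 166.1,  20. ]), array([468.2, 196.3,  20. ]), array([499.1, 168.6,  20. ])]
yel rear left corner [405.41205501 141.57255574  20.        ] nose right.. [461.39463356 201.32313532  20.        ]
```

```bash
cat >> h.py <<'E'
S_C=np.array([693.9,53.5]); S_YAW=np.radians(25.6)
def u(a): return np.array([np.cos(a),np.sin(a)])
def stn(x,y): return S_C+x*u(S_YAW)+y*u(S_YAW+np.pi/2)
def P(xy,z): return np.array([xy[0],xy[1],z])
def st(msg=""):
    s=sensors.read_state(); d=s["eef_pos"][:2]-S_C; 
    print(msg,"t",round(s["t"],2),"tcp",s["eef_pos"].round(1),"stn",(d@u(S_YAW)).round(1),(d@u(S_YAW+np.pi/2)).round(1),"F",s["force"].round(1),"w",round(s["grip_width"],1)); return s
E
python3 - <<'E'
from h import *
g=np.array([611.2,13.3]); R=down(S_YAW+np.pi/2)
print("stn frame of grip",(g-S_C)@u(S_YAW),(g-S_C)@u(S_YAW+np.pi/2))
ctrl.gripper_to(50)
ctrl.move_ptp(P(g,140),R); st()
ctrl.move_l(P(g,54),vel=100); st("down")
ctrl.gripper_to(0,50); ctrl.hold(.3); st("gripped")
snap("wrist","w3"); snap("side","s3",(220,120,420,270),4)
E
```

```text
stn frame of grip -91.95139703554253 -0.5201761355616554
 t 6.42 tcp [611.4  14.3 140.9] stn -91.3 0.3 F [0.2 0.2 0.1] w 50.0
down t 7.43 tcp [612.   13.2  54.8] stn -91.3 -0.9 F [-0.5 -0.1 -0.1] w 49.9
gripped t 8.14 tcp [611.9  13.2  54.8] stn -91.4 -0.9 F [ 0.4 -0.1  5.8] w 13.5
```

View pics/w3.png

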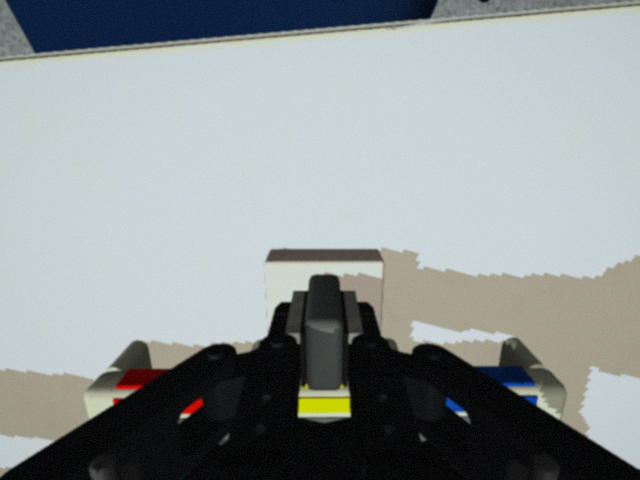

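View pics/s3.png

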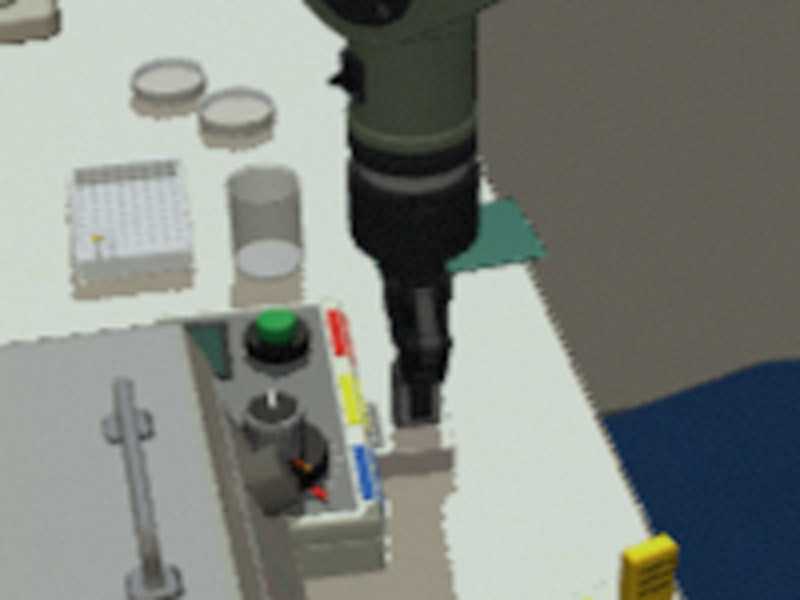

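```bash
python3 - <<'E'
from h import *
s=sensors.read_state(); p=s["eef_pos"].copy(); p[2]=54
ctrl.move_l(p-np.append(75*u(S_YAW),0),vel=100); st("out")
q=sensors.read_state()["eef_pos"].copy(); q[2]=85
ctrl.move_l(q); st("lift")
a=np.radians(33.7); c=np.array([658.1,-212.5])-30*u(a)
ctrl.move_l(P(c,86),down(a+np.pi/2),vel=150); st("over")
snap("wrist","w4"); snap("side","s4",(280,130,440,250),4)
E
```

```text
out t 9.13 tcp [544.2 -19.8  54.7] stn -166.7 -1.4 F [1.1 0.5 8.1] w 13.5
lift t 9.49 tcp [543.4 -19.9  84.5] stn -167.4 -1.2 F [ 0.3 -0.3 -0.7] w 13.4
over t 11.16 tcp [ 632.8 -228.2   85.8] stn -176.8 -227.7 F [ 0.  -0.2 -1.7] w 13.6
```

View pics/w4.png

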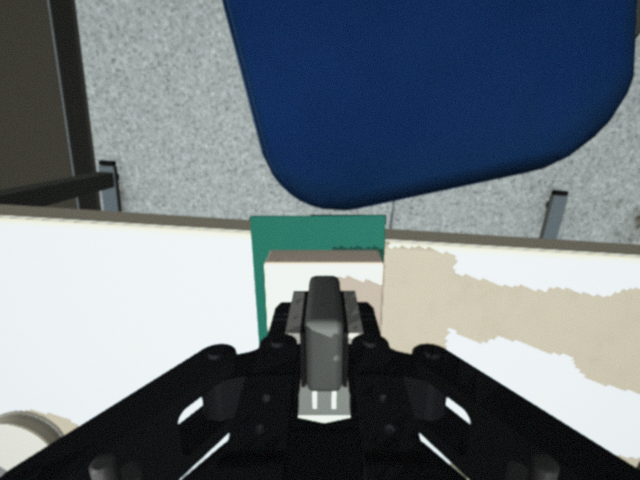

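View pics/s4.png

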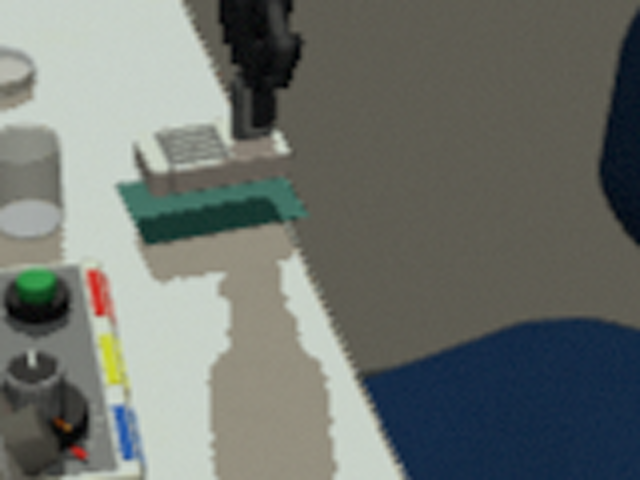

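```bash
python3 - <<'E'
from h import *
s=sensors.read_state(); p=s["eef_pos"].copy(); p[2]=55
r=ctrl.move_l(p,vel=50,threshold=6); print(r); st("down")
ctrl.gripper_to(40); ctrl.hold(.2); st("rel")
p=sensors.read_state()["eef_pos"].copy(); p[2]=150
ctrl.move_l(p,vel=150); 
yaw=np.radians(35)
ctrl.move_ptp(np.array([520,-120,300.]),down(yaw+np.pi/2)); 
ctrl.hold(.2); snap("wrist","w5")
ctrl.move_ptp(np.array([440,210,210.]),down(np.radians(40)+np.pi/2)); 
ctrl.hold(.2); snap("wrist","w6"); st()
E
```

```text
True
down t 11.82 tcp [ 632.4 -227.9   56.6] stn -177.1 -227.1 F [ 0.1 -0.5  3.3] w 13.2
rel t 12.39 tcp [ 631.4 -227.4   55.9] stn -177.8 -226.3 F [-0.2 -0.2 -0.2] w 39.6
 t 15.86 tcp [440.7 209.3 210.3] stn -161.0 249.9 F [ 0.2  0.5 -0.5] w 40.3
```

View pics/w5.png

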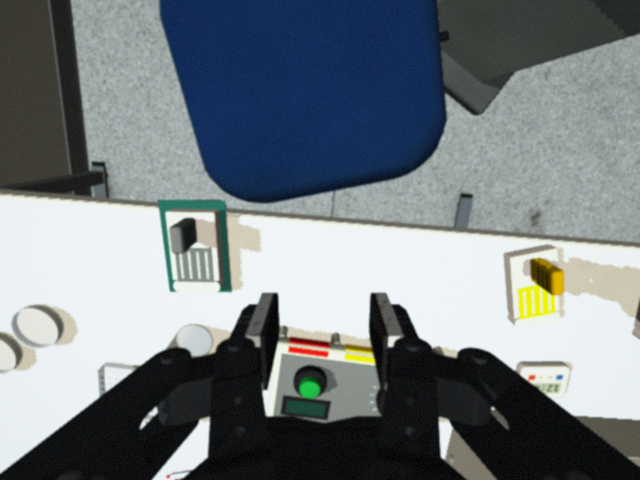

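View pics/w6.png

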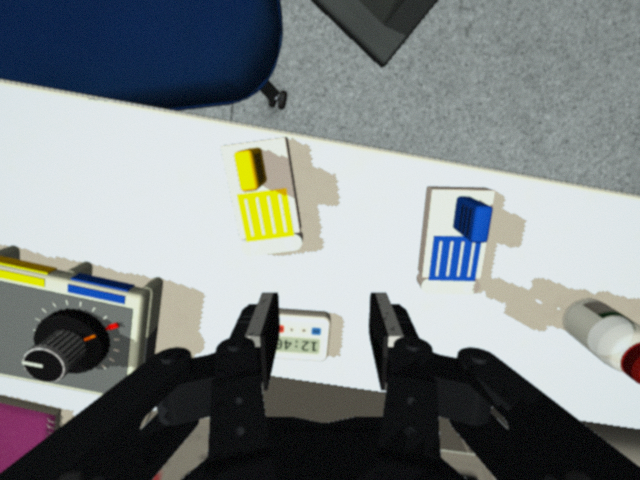

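```bash
python3 - <<'E'
from h import *
p,_,_=load("w6"); save(p,"w6a",(210,125,500,300),2.7)
p,_,_=load("w5"); save(p,"w5a",(140,185,270,305),5)
E
```

```text
(no output)
```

View pics/w6a.png

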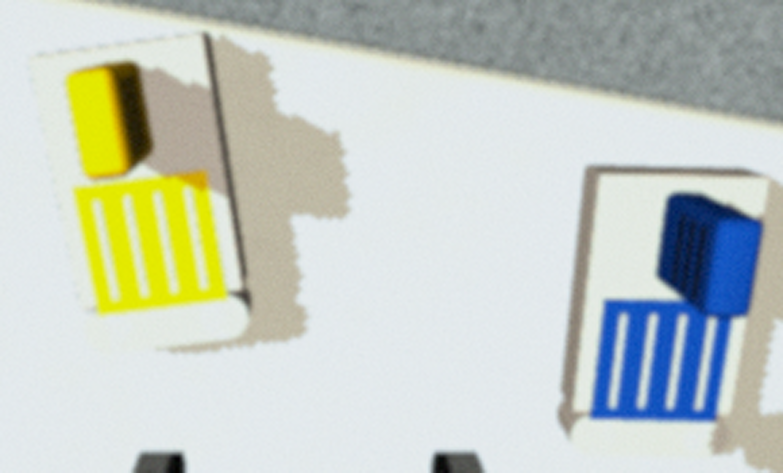

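View pics/w5a.png

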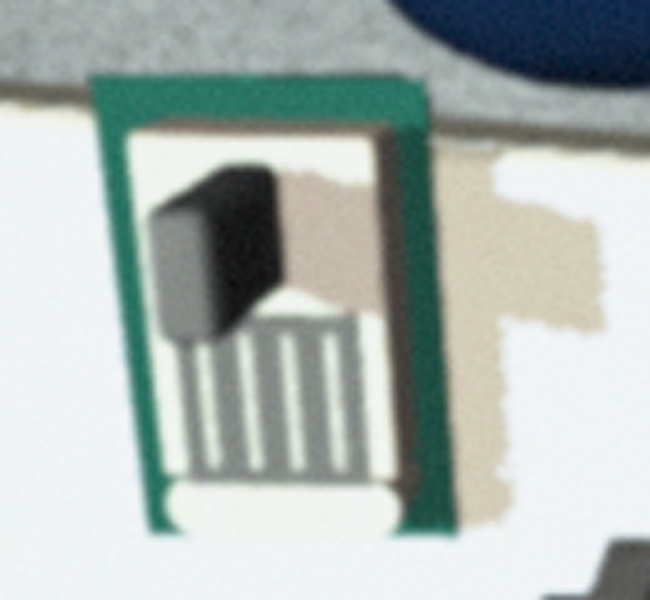

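```bash
cat >> h.py <<'E'
def cass(pts,f):
    # pts: plate corners rearR? any order: rear a,b (image left,right) , front b,a ; z=20
    Q=[f(*x,20)[:2] for x in pts]
    ax=(Q[3]-Q[0])+(Q[2]-Q[1]); yaw=np.arctan2(ax[1],ax[0]); m=np.mean(Q,0)
    return yaw,m,Q
E
python3 - <<'E'
from h import *
p,_,P6=load("w6"); B=lambda a,b,z: ray("wrist",210+a/2.7,125+b/2.7,z,P6)
for n,pl,gt in (("yel",[(76,188),(205,172),(226,297),(101,312)],[(68,75),(103,66),(128,170),(90,178)]),("blue",[(604,299),(730,303),(716,420),(591,416)],[(704,205),(760,215),(760,312),(716,316)])):
    yaw,m,Q=cass(pl,B); print(n,"yaw",np.degrees(yaw),m, np.linalg.norm(Q[0]-Q[1]),np.linalg.norm(Q[0]-Q[3]))
    g=np.mean([B(*x,65)[:2] for x in gt],0); print("  grip",g,"along/lat rel plate",(g-m)@u(yaw),(g-m)@u(yaw+np.pi/2))
# blue rear corners / yellow
a=B(590,168,20);b=B(768,175,20);print("blue rear mid",(a+b)/2,np.linalg.norm(a-b), np.degrees(np.arctan2(*(b-a)[1::-1]))-90)
a=B(34,56,20);b=B(207,35,20);print("yel rear mid",(a+b)/2,np.linalg.norm(a-b), np.degrees(np.arctan2(*(b-a)[1::-1]))-90)
# grey
p,_,P5=load("w5");C=lambda a,b,z: ray("wrist",140+a/5,185+b/5,z,P5)
yaw,m,Q=cass([(178,340),(357,315),(367,480),(192,480)],C);print("grey",np.degrees(yaw),m)
a=C(128,131,20);b=C(378,137,20);print((a+b)/2,np.linalg.norm(a-b),((a+b)/2)[:2]+50*u(np.radians(33.7)))
E
```

```text
yel yaw 47.36650942815137 [469.33665546 166.38734024] 42.24105679952179 42.407489946381226
  grip [439.18173723 133.74245124] along/lat rel plate -44.440998317881764 0.07442990019285745
blue yaw 40.02019385695787 [390.63600927 324.7927979 ] 42.51103725422107 42.61445655567829
  grip [355.07054574 295.38534772] along/lat rel plate -46.147349864425095 0.3498901154639853
blue rear mid [341.53054568 282.3466      20.        ] 57.66880009028588 37.62118378725599
yel rear mid [425.45724836 120.87595945  20.        ] 54.311149013104796 46.49702814341609
grey 32.98884273210009 [ 670.35198769 -202.36300938]
[ 614.76314699 -238.10573247   20.        ] 56.69944398884266 [ 656.3608531 -210.3635111]
```

```bash
cat >> h.py <<'E'
def grab(g,yaw,z=54):
    ctrl.gripper_to(50); R=down(yaw+np.pi/2)
    ctrl.move_ptp(P(g,130),R); ctrl.move_l(P(g,z),vel=100)
    ctrl.gripper_to(0,50); ctrl.hold(.2); st("grip")
    p=sensors.read_state()["eef_pos"].copy(); p[2]=z+25
    ctrl.move_l(p,vel=80); st("lift")
def premouth(y,z,x=-160):
    R=down(S_YAW+np.pi/2)
    ctrl.move_l(P(stn(x,y),z),R,vel=150); ctrl.hold(.2); st("pre")
E
python3 - <<'E'
from h import *
grab(np.array([439.3,134.3]),np.radians(46.9))
premouth(-0.7,79)
snap("wrist","w7"); snap("top","t7",(300,150,440,260),5)
E
```

```text
grip t 18.15 tcp [440.  134.3  54.7] stn -194.1 182.6 F [-0.7 -0.   5.2] w 13.4
lift t 18.62 tcp [439.8 134.3  78.9] stn -194.2 182.6 F [-0.2  0.  -2.2] w 13.7
pre t 20.21 tcp [549.5 -15.6  79. ] stn -160.1 0.1 F [ 0.  -0.4 -2.3] w 13.7
```

View pics/w7.png

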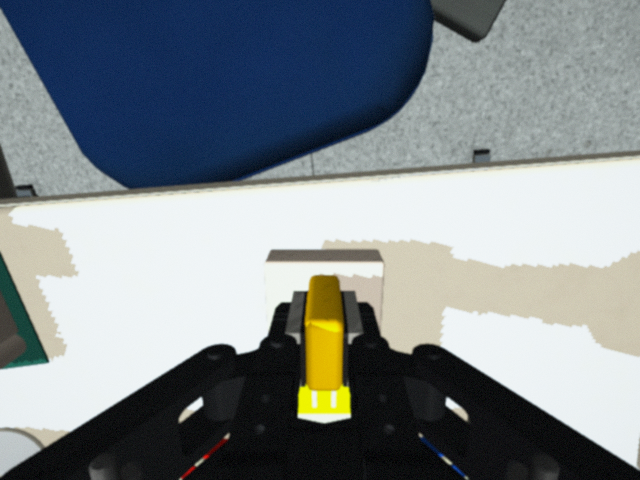

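View pics/t7.png

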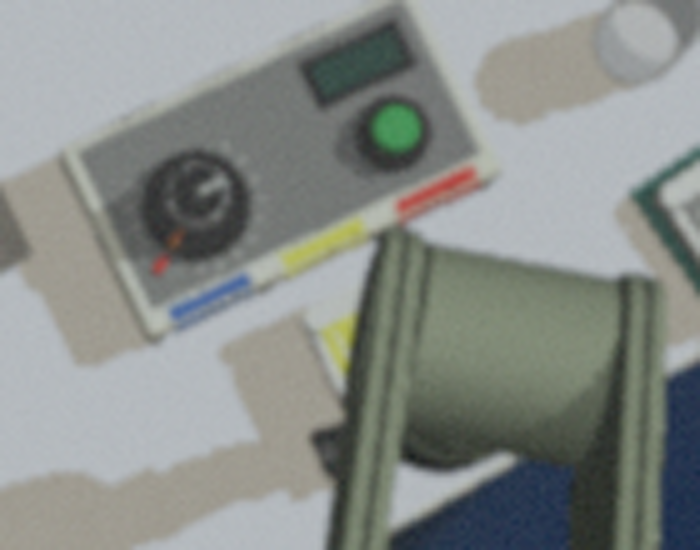

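Held straight. Lower and insert; force-guarded.

```bash
cat >> h.py <<'E'
def insert(y,z=55,x0=-160,xend=-80,thr=8):
    ctrl.move_l(P(stn(x0,y),z),vel=80); ctrl.hold(.1); st("low")
    r=ctrl.move_l(P(stn(-115,y),z),vel=40,threshold=thr); st(f"mid {r}")
    if r: return
    r=ctrl.move_l(P(stn(xend,y),z),vel=30,threshold=thr); st(f"end {r}")
E
python3 - <<'E'
from h import *
insert(-0.7)
E
```

```text
low t 20.86 tcp [549.9 -16.4  54.4] stn -160.0 -0.8 F [ 0.8 -0.2 -0.5] w 13.1
mid False t 22.13 tcp [590.2   3.1  54.9] stn -115.3 -0.7 F [-0.2 -1.3 -2.3] w 13.3
end True t 23.16 tcp [619.   16.8  54.5] stn -83.4 -0.7 F [-0.3 -0.5  4. ] w 13.7
```

```bash
python3 - <<'E'
from h import *
r=ctrl.move_l(P(stn(-76,-0.7),55),vel=20,threshold=15); st(f"{r}")
p=sensors.read_state()["eef_pos"]
ctrl.gripper_to(40); ctrl.hold(.2); st("open")
p=p.copy();p[2]=130; ctrl.move_l(p); 
ctrl.move_ptp(P(stn(-60,20),230),down(S_YAW+np.pi/2)); ctrl.hold(.2)
snap("wrist","w8"); p,_,_=load("w8"); save(p,"w8a",(180,100,450,310),2.9); st()
E
```

```text
True t 23.47 tcp [619.5  16.9  55.1] stn -82.9 -0.9 F [-1.6  0.3  3.9] w 13.2
open t 24.04 tcp [618.7  17.   54.1] stn -83.6 -0.4 F [ 0.1 -0.1  0.2] w 39.7
 t 25.45 tcp [629.8  45.4 227.3] stn -61.3 20.4 F [-1.  -0.4  0.1] w 40.0
```

View pics/w8.png

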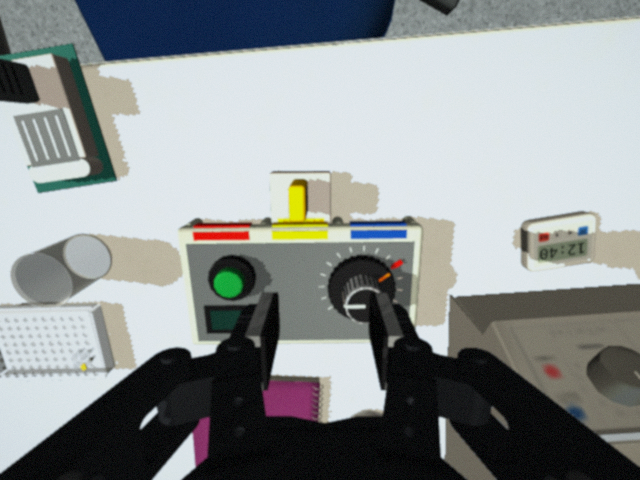

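```bash
python3 - <<'E'
from h import *
p,_,P8=load("w8"); save(p,"w8a",(180,150,440,320),3)
E
```

```text
(no output)
```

View pics/w8a.png

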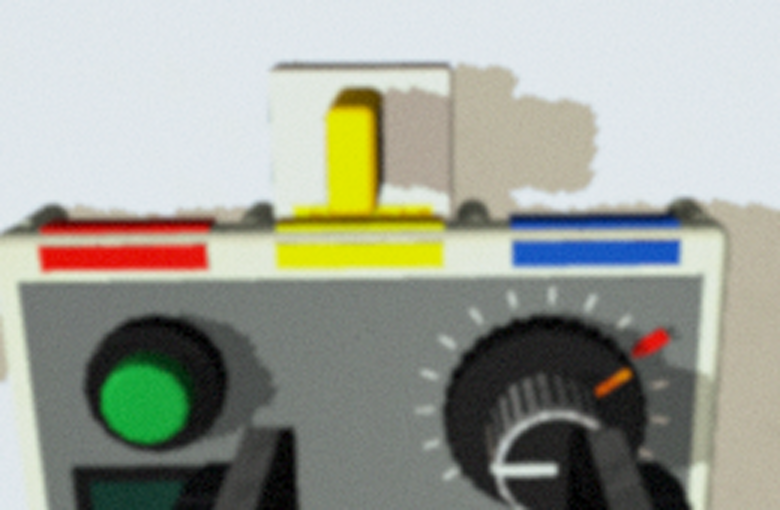

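```bash
python3 - <<'E'
from h import *
p,_,P8=load("w8"); A=lambda a,b,z: ray("wrist",180+a/3,150+b/3,z,P8)
def s(X): d=X[:2]-S_C; return np.round([d@u(S_YAW),d@u(S_YAW+np.pi/2)],1)
for n,a in (("rear L",(272,66,20)),("rear R",(451,68,20)),("plate rear",(295,207,20)),("plate rearR",(430,207,20)),("front L",(5,233,42)),("front R",(725,230,42)),("mouth wall",(50,215,24)),
 ("tab",(652,341,45)),("orange",(613,382,56)),("btn",(144,403,55)),("wall1",(258,213,42)),("wall2",(472,211,42)),("bandR",(41,256,42)),("bandR2",(207,256,42)),("bandY",(276,256,42)),("bandY2",(442,256,42)),("bandB",(513,252,42)),("bandB2",(680,252,42)),("grip",(350,155,65))): print(n,s(A(*a)))
E
```

```text
rear L [-104.4  -27.3]
rear R [-103.7   26.7]
plate rear [-60.7 -22. ]
plate rearR [-60.6  20.3]
front L [ -58.3 -104.8]
front R [-58.9 107.1]
mouth wall [-59.3 -97.6]
tab [-25.1  87.1]
orange [-16.5  73.9]
btn [ -9.7 -64.5]
wall1 [-64.3 -30.1]
wall2 [-64.7  32.5]
bandR [-51.3 -95. ]
bandR2 [-51.2 -45.8]
bandY [-51.1 -25.4]
bandY2 [-51.   23.8]
bandB [-52.2  44.8]
bandB2 [-52.1  94.3]
grip [-85.8  -1.1]
```

```bash
python3 - <<'E'
from h import *
ctrl.move_ptp(np.array([400,260,210.]),down(np.radians(40)+np.pi/2)); 
ctrl.hold(.2); p,_,_=snap("wrist","w9"); save(p,"w9a",(200,80,480,290),2.8)
E
```

```text
(no output)
```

View pics/w9a.png

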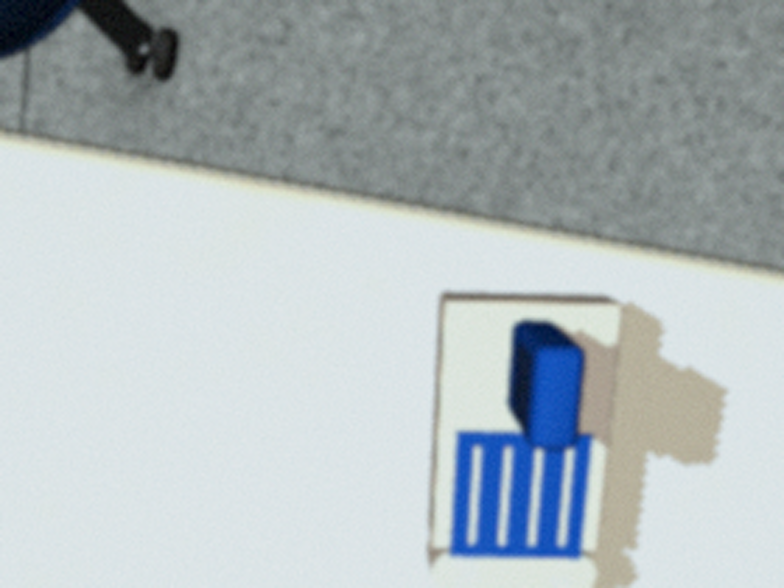

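```bash
python3 - <<'E'
from h import *
p,_,P9=load("w9"); B=lambda a,b,z: ray("wrist",200+a/2.8,80+b/2.8,z,P9)
yaw,m,Q=cass([(458,432),(592,435),(580,556),(450,553)],B)
print(np.degrees(yaw),m,m-44*u(yaw),np.linalg.norm(Q[0]-Q[1]),np.linalg.norm(Q[0]-Q[3]))
print(np.mean([B(*x,65)[:2] for x in [(532,348),(582,348),(577,446),(527,446)]],0))
a=B(443,295,20);b=B(622,303,20);print((a+b)/2,np.linalg.norm(a-b), np.degrees(np.arctan2(*(b-a)[1::-1]))-90)
E
```

```text
38.4313612581879 [390.39542449 324.94769667] [355.92787708 297.59832418] 43.37046099439453 42.35395856309264
[356.42712943 295.96231347]
[340.43709226 283.90795863  20.        ] 55.68574680806204 37.31805144014568
```

```bash
python3 - <<'E'
from h import *
grab(np.array([356.2,296.5]),np.radians(38.2))
premouth(69.4,79)
st()
snap("wrist","w10")
E
```

```text
grip t 29.15 tcp [356.6 296.8  54.6] stn -199.1 365.1 F [-1.1  0.2  4.9] w 13.6
lift t 29.62 tcp [356.6 296.8  79. ] stn -199.1 365.1 F [-1.1  1.  -1.4] w 13.5
pre t 31.96 tcp [519.4  47.3  79. ] stn -160.0 69.8 F [ 0.4 -0.3 -1.5] w 13.1
 t 31.96 tcp [519.4  47.3  79. ] stn -160.0 69.8 F [ 0.4 -0.3 -1.5] w 13.1
```

View pics/w10.png

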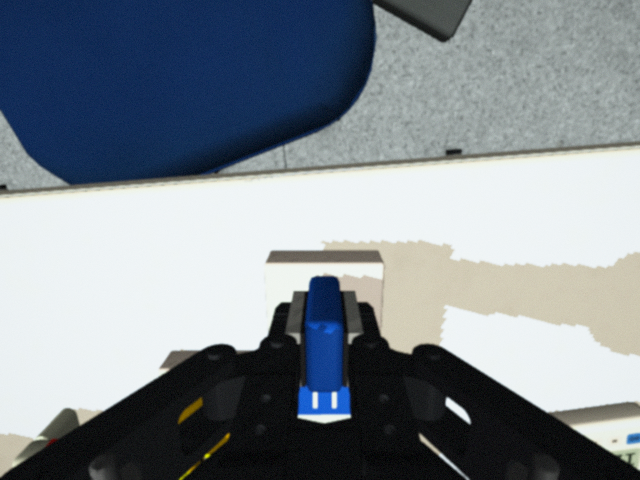

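```bash
python3 - <<'E'
from h import *
_,_,PP=load("w10")
for a in ((163,368,20),(175,351,20),(230,350,20)):
    d=ray("wrist",*a,PP)[:2]-S_C; print(a,d@u(S_YAW),d@u(S_YAW+np.pi/2))
print(proj("wrist",P(stn(-105,-28),20),PP),proj("wrist",P(stn(-105,28),20),PP))
p,_,_=load("w10"); save(p,"w10a",(0,320,260,480),3)
E
```

```text
(163, 368, 20) -104.71983625492494 -25.049967058776886
(175, 351, 20) -116.31033581650831 -16.5499779408067
(230, 350, 20) -116.96718493213488 15.257716313710162
[157.90792942 367.59792348] [253.3171924  367.55949747]
```

View pics/w10a.png

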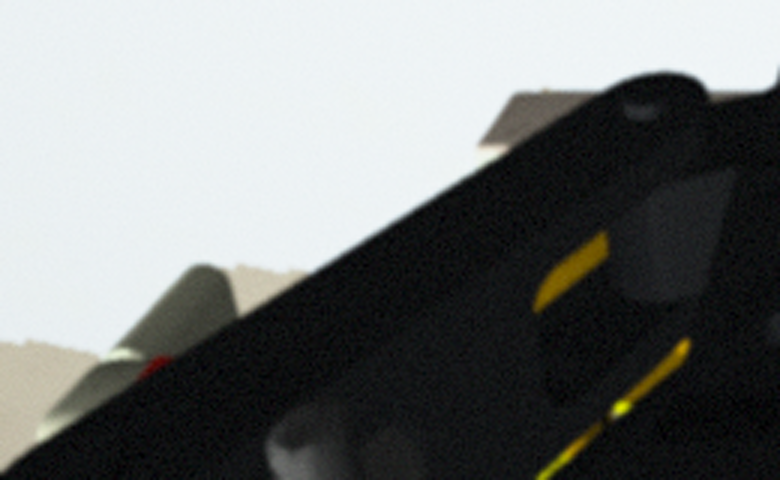

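```bash
python3 - <<'E'
from h import *
insert(69.4)
st()
r=ctrl.move_l(P(stn(-76,69.4),55),vel=20,threshold=15); s=st(f"{r}")
snap("wrist","w11")
if r:
    p=s["eef_pos"].copy(); ctrl.gripper_to(40); ctrl.hold(.2); st("open")
    p[2]=130; ctrl.move_l(p)
    ctrl.move_ptp(P(stn(-60,20),260),down(S_YAW+np.pi/2)); ctrl.gripper_to(85); ctrl.hold(.2)
    p,_,_=snap("wrist","w12"); save(p,"w12a",(180,150,440,320),3); st()
E
```

```text
low t 32.56 tcp [519.3  47.   54.4] stn -160.3 69.6 F [-0.4  0.4 -1.8] w 13.2
mid False t 33.83 tcp [559.9  66.3  54.9] stn -115.3 69.5 F [ 0.2  1.  -2.1] w 13.3
end True t 34.82 tcp [587.7  79.5  54.5] stn -84.5 69.4 F [-1.1 -0.5  3. ] w 13.4
 t 34.82 tcp [587.7  79.5  54.5] stn -84.5 69.4 F [-1.1 -0.5  3. ] w 13.4
True t 35.13 tcp [588.2  79.6  54.9] stn -84.0 69.2 F [-2.1  0.4  4.5] w 13.2
open t 35.76 tcp [587.3  79.6  53.9] stn -84.8 69.6 F [ 0.2  0.5 -0.5] w 40.0
 t 37.8 tcp [631.2  45.6 260.1] stn -60.0 20.0 F [-0.5 -0.3 -0.4] w 84.9
```

View pics/w12a.png

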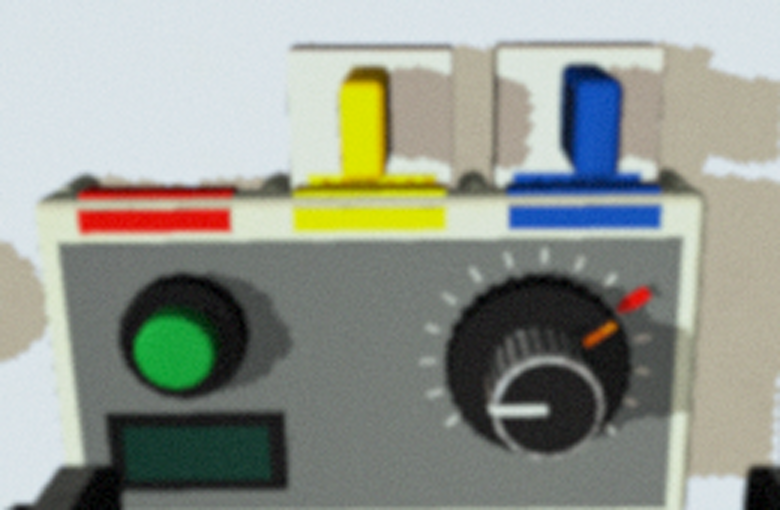

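```bash
python3 - <<'E'
from h import *
p,d,PP=load("w12"); A=lambda a,b,z: ray("wrist",180+a/3,150+b/3,z,PP)
def s(X): e=X[:2]-S_C; return np.round([e@u(S_YAW),e@u(S_YAW+np.pi/2)],1)
k=A(549,406,84); t=A(636,299,45); o=A(600,334,56); l=A(489,410,84); r1=A(446,362,56); r2=A(631,362,56)
print("knob",k,s(k),"tab",t,s(t),np.linalg.norm((t-k)[:2]),"or",s(o),np.linalg.norm((o-k)[:2]),"ring",s(r1),s(r2))
print(np.degrees(np.arctan2(*(l-k)[1::-1])), np.degrees(np.arctan2(*(t-k)[1::-1])))
T=optics.camera_params("wrist")["T_tool_cam"]
for uu,vv in ((180+174//3,150+352//3),(180+549//3,150+425//3),(180+300//3,150+330//3)):
    z=d[vv,uu]; c=np.linalg.inv(optics.camera_params("wrist")["mtx"])@[uu,vv,1]*z
    print(uu,vv,(PP[1]@(T[:3,:3]@c+T[:3,3])+PP[0]).round(1))
g=A(544,265,45)
E
```

```text
knob [666.48263375 101.42552151  84.        ] [-4.  55.1] tab [633.88322447 121.51700645  45.        ] [-24.7  87.3] 38.29346227073483 or [-16.6  74.1] 22.788990873472063 ring [-6.9 24.4] [-6.8 84.6]
-60.26544542614733 148.35387445894546
238 267 [708.2  -8.2  63.7]
363 291 [671.3 103.8  84.6]
280 260 [692.9  25.9  42.1]
```

```bash
python3 - <<'E'
from h import *
k=np.array([667.3,101.6]); R=down(1.27)
ctrl.gripper_to(60)
ctrl.move_ptp(P(k,150),R); ctrl.hold(.2); s=st(); print(s["q"])
snap("wrist","w13")
E
```

```text
t 39.19 tcp [668.1 101.1 151.7] stn -2.7 54.1 F [0.6 0.2 0.3] w 60.1
[ 2.23673146e-02  5.05383852e-01  1.36680407e+00 -9.85170028e-05
  1.26672634e+00 -1.24745451e+00]
```

View pics/w13.png

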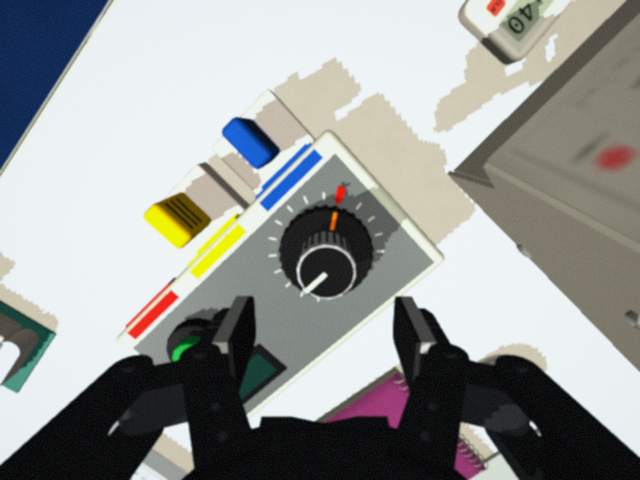

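```bash
python3 - <<'E'
from h import *
d=np.load("pics/w12.npz"); d=d["d"]; _,_,PP=load("w12"); c=optics.camera_params("wrist"); T=c["T_tool_cam"]
v,uu=np.mgrid[0:400,330:640]; z=d[0:400,330:640]; X=np.linalg.inv(c["mtx"])@np.stack([uu.ravel()*1.,v.ravel()*1.,np.ones(uu.size)])*z.ravel()
W=(PP[1]@(T[:3,:3]@X+T[:3,3:])).T+PP[0]
W=W[(z.ravel()>0)&(W[:,2]>90)&(W[:,2]<235)]
r=np.linalg.norm(W[:,:2]-[667.3,101.6],axis=1)
# exclude gripper
for lo,hi in ((90,130),(130,170),(170,235)):
    m=(W[:,2]>lo)&(W[:,2]<hi); 
    if m.any():
        i=np.argmin(np.where(m,r,1e9)); print(lo,hi,m.sum(),W[i],r[i])
E
```

```text
90 130 4769 [634.16586104 187.22746799 105.89886452] 91.81467441785217
130 170 6887 [641.96327696 192.03669038 133.51823221] 93.91881867074478
170 235 1823 [648.67987293 206.54075438 172.14654907] 106.57988113219723
```

```bash
cat >> h.py <<'E'
def stroke(k,ang,a0=2.70,z=84,force=40):
    "cw turn by ang (rad) gripping the knob at centre k"
    ctrl.gripper_to(60); ctrl.move_ptp(P(k,135),down(a0)); ctrl.move_l(P(k,z),vel=60); ctrl.hold(.2); st("at knob")
    ctrl.gripper_to(20,force); ctrl.hold(.2); s=st("closed"); 
    a=np.array([np.cos(a0),np.sin(a0)]); print("F along jaws",s["force"][:2]@a, "T",s["wrist_torque"].round(2))
    q=s["q"].copy(); n=int(np.ceil(abs(ang)/0.25))
    for i in range(n):
        q2=q.copy(); q2[5]+=ang*(i+1)/n; ctrl.set_joints(q2)
    ctrl.hold(.2); s=st("turned"); print("T",s["wrist_torque"].round(2))
    ctrl.gripper_to(60); ctrl.hold(.1)
    p=sensors.read_state()["eef_pos"].copy(); p[2]=135; ctrl.move_l(p,vel=80)
E
python3 - <<'E'
from h import *
k=np.array([667.3,101.6])
stroke(k,0.35)
ctrl.move_ptp(P(stn(-60,20),230),down(S_YAW+np.pi/2)); ctrl.gripper_to(85); ctrl.hold(.2)
p,_,_=snap("wrist","w14"); save(p,"w14a",(180,150,440,320),3); st()
E
```

```text
at knob t 41.95 tcp [667.7 101.6  84.7] stn -2.8 54.7 F [-0.5 -0.8 -0. ] w 60.3
closed t 42.5 tcp [668.2 101.3  84.7] stn -2.5 54.2 F [ 2.4 -3.2  1.6] w 32.9
F along jaws -3.563081022537104 T [-0.25 -0.42  0.02]
turned t 43.28 tcp [667.9 101.5  84.7] stn -2.7 54.5 F [-0.9 -0.5  1.8] w 32.7
T [-0.01  0.09  0.03]
 t 45.7 tcp [631.2  45.7 229.9] stn -59.9 20.1 F [-0.5  0.4 -0.2] w 85.1
```

View pics/w14a.png

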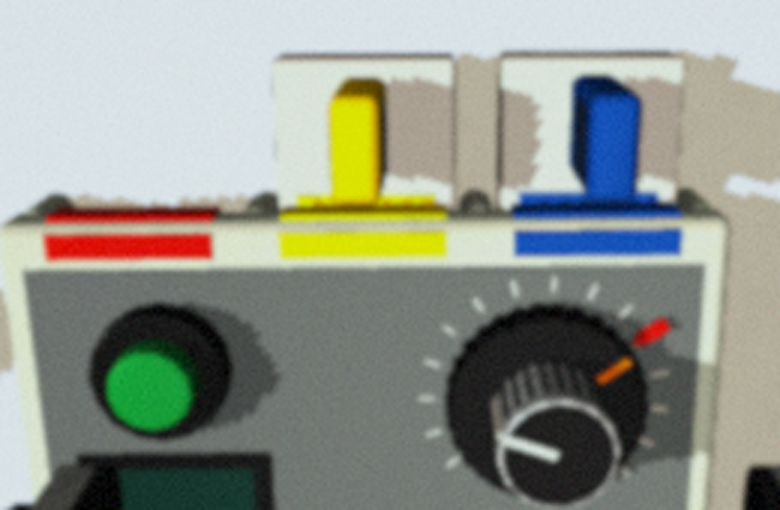

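```bash
python3 - <<'E'
from h import *
k=np.array([667.7,101.4])
stroke(k,1.1); stroke(k,0.95)
ctrl.move_ptp(P(stn(-60,20),230),down(S_YAW+np.pi/2)); ctrl.gripper_to(85); ctrl.hold(.2)
p,_,_=snap("wrist","w15"); save(p,"w15a",(310,220,440,320),6); st()
E
```

```text
at knob t 47.9 tcp [668.1 101.5  84.6] stn -2.5 54.4 F [-0.   0.2  0.4] w 59.9
closed t 48.46 tcp [668.3 101.2  84.6] stn -2.5 54.1 F [ 0.6 -1.2  2.4] w 32.9
F along jaws -1.0294372845097362 T [-0.16 -0.16  0.02]
turned t 50.28 tcp [667.7 102.2  84.5] stn -2.6 55.2 F [-4.2  3.   5.2] w 32.8
T [0.58 0.68 0.02]
at knob t 53.99 tcp [668.1 101.4  84.7] stn -2.6 54.4 F [-0.2  0.2 -1. ] w 60.0
closed t 54.55 tcp [668.3 101.2  84.6] stn -2.5 54.1 F [ 0.9 -2.2  3. ] w 32.6
F along jaws -1.7271082353676808 T [-0.2  -0.11  0.  ]
turned t 56.12 tcp [667.7 102.   84.5] stn -2.7 55.1 F [-3.7  4.1  4.3] w 32.2
T [ 0.56  0.6  -0.  ]
 t 58.54 tcp [631.2  45.7 229.9] stn -59.9 20.1 F [ 0.3 -0.1 -0.5] w 84.7
```

View pics/w15a.png

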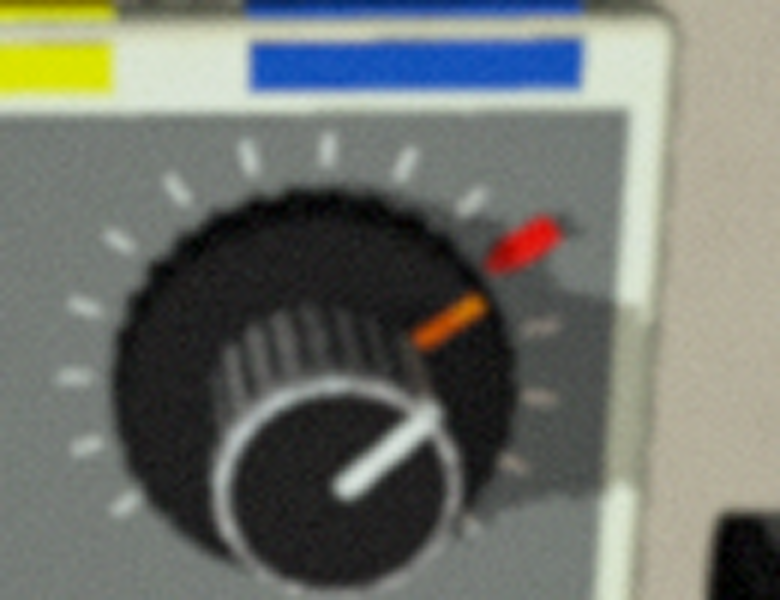

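```bash
python3 - <<'E'
from h import *
_,_,PP=load("w15"); A=lambda a,b,z: ray("wrist",310+a/6,220+b/6,z,PP)[:2]
ang=lambda d: np.degrees(np.arctan2(d[1],d[0]))
k=A(338,487,84); l=A(433,412,84)-A(345,490,84); t=A(525,243,45); o=A(450,322,56)
ringc=[(A(115,380,56)+A(515,380,56))/2]
print("k",k,"t",t,"dist",np.linalg.norm(t-k),"line",ang(l),ang(A(433,412,84)-k),"tab",ang(t-k),"orange",ang(o-k), np.linalg.norm(o-k))
print("tab self",ang(A(560,225,45)-A(492,265,45)),"orange self",ang(A(484,300,56)-A(414,343,56)))
for kk in ([667.3,101.6],[668,101.8]): print(ang(t-np.array(kk)),np.linalg.norm(t-kk))
E
```

```text
k [666.85254496 101.28572052] t [634.041386   121.16057038] dist 38.36120187120588 line 161.09690973088158 157.62722298394294 tab 148.79526578303992 orange 148.86501505785154 23.126150487569667
tab self 148.71425230773528 orange self 150.03094803825292
149.53870470569504 38.584340334149786
150.31156194143068 39.08988552643638
```

```bash
python3 - <<'E'
from h import *
k=np.array([667.7,101.4])
stroke(k,0.20)
ctrl.move_ptp(P(stn(-75,50),200),down(S_YAW+np.pi/2)); ctrl.gripper_to(85); ctrl.hold(.2)
p,_,_=snap("wrist","w16"); save(p,"w16",None,1); save(p,"w16a",(260,220,390,320),6); st()
E
```

```text
at knob t 60.74 tcp [668.1 101.4  84.7] stn -2.5 54.4 F [1.  0.4 0.8] w 59.7
closed t 61.3 tcp [668.3 101.2  84.6] stn -2.5 54.1 F [ 0.7 -1.6  1.9] w 32.3
F along jaws -1.295242397470291 T [-0.13 -0.18  0.02]
turned t 61.81 tcp [668.1 101.3  84.6] stn -2.6 54.3 F [-0.1 -0.2  2.1] w 32.8
T [0.01 0.1  0.04]
 t 64.19 tcp [604.7  66.2 199.9] stn -74.9 50.0 F [-0.7  0.5 -1.1] w 85.2
```

View pics/w16a.png

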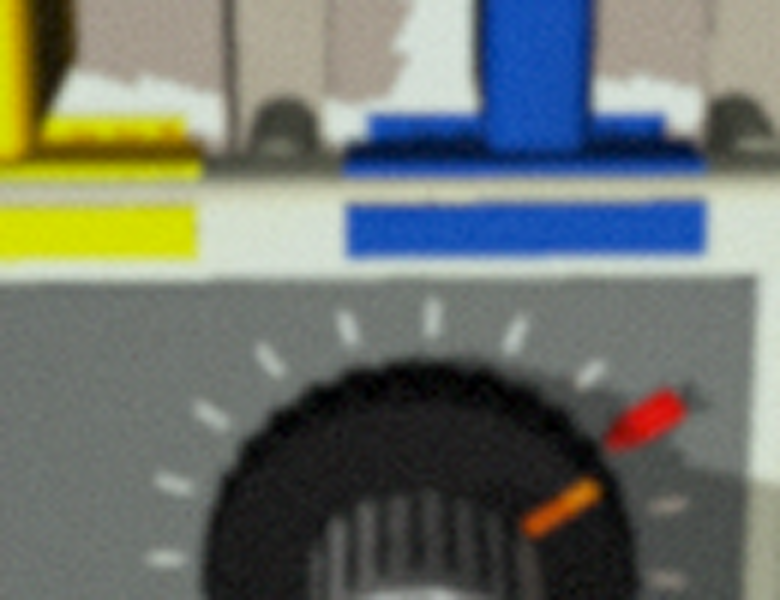

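View pics/w16.png

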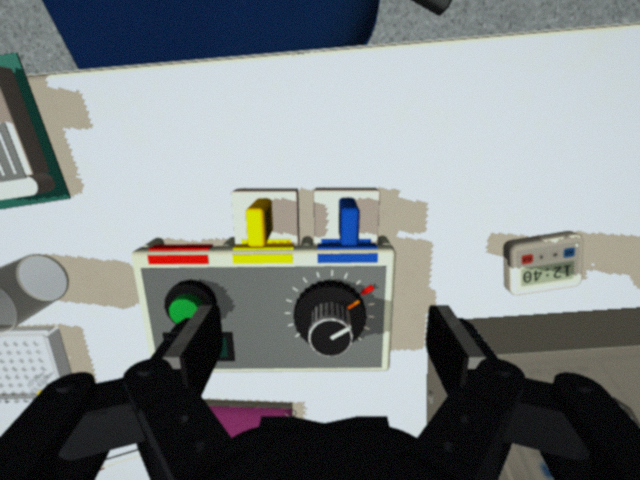

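```bash
python3 - <<'E'
from h import *
p,_,PP=load("w16"); save(p,"w16b",(280,270,400,370),6)
E
```

```text
(no output)
```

View pics/w16b.png

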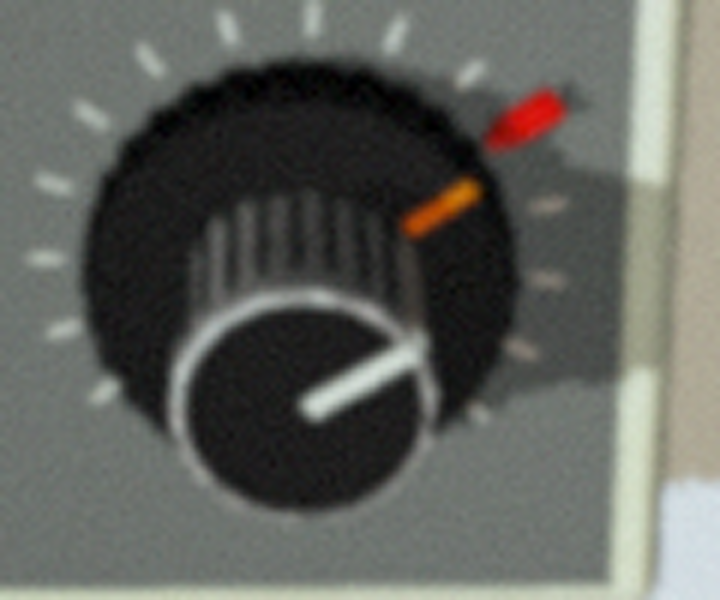

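```bash
python3 - <<'E'
from h import *
_,_,PP=load("w16"); A=lambda a,b,z: ray("wrist",280+a/6,270+b/6,z,PP)[:2]
ang=lambda d: np.degrees(np.arctan2(d[1],d[0]))
k=A(304,402,84); t=A(528,119,45)
print("k",k,"t",t,np.linalg.norm(t-k),"line",ang(A(415,350,84)-A(308,408,84)),ang(A(418,349,84)-k),"tab",ang(t-k),ang(A(560,100,45)-A(495,141,45)),"orange",ang(A(478,190,56)-A(410,228,56)))
b=A(0,0,63)
p1,_,P1=load("w1")
print("btn w1",ray("wrist",180+168/2.9,110+406/2.9,64,P1)[:2])
_,_,P12=load("w12");print("btn w12",ray("wrist",180+174/3,150+352/3,64,P12)[:2])
_,_,P14=load("w14");print("btn w14",ray("wrist",180+149/3,150+390/3,64,P14)[:2])
E
```

```text
k [666.43875479 101.17714766] t [634.09376769 121.21731216] 38.050051039249006 line 147.528418838567 143.67422859845 tab 148.2186554132922 150.92290654515512 orange 147.81112289476673
btn w1 [708.25229476  -8.21972399]
btn w12 [708.33137493  -8.06420646]
btn w14 [708.04932163  -8.22579489]
```

```bash
python3 - <<'E'
from h import *
ctrl.move_ptp(P(stn(-10,55),165),down(S_YAW+np.pi/2)); ctrl.hold(.3)
p,_,PP=snap("wrist","w17"); c=proj("wrist",[667.3,101.5,70],PP).astype(int); print(c)
save(p,"w17a",(c[0]-60,c[1]-60,c[0]+60,c[1]+40),6); print(c[0]-60,c[1]-60)
E
```

```text
[324 267]
264 207
```

View pics/w17a.png

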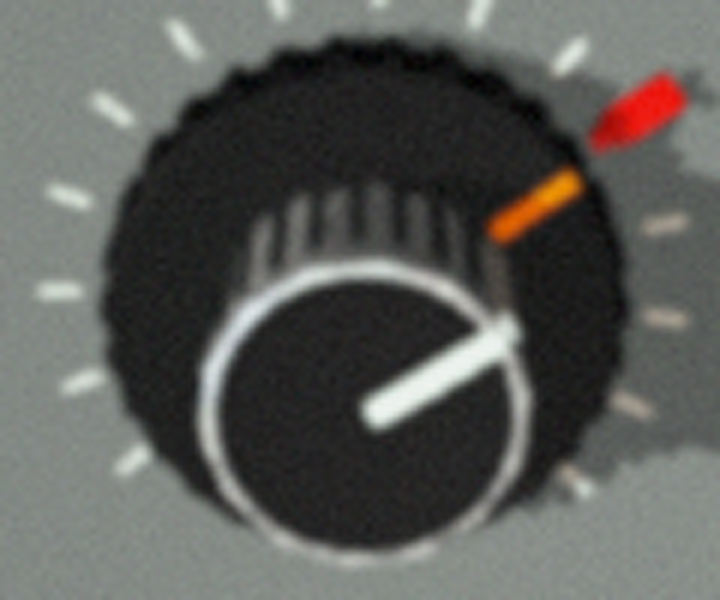

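```bash
python3 - <<'E'
from h import *
_,_,PP=load("w17"); A=lambda a,b,z: ray("wrist",264+a/6,207+b/6,z,PP)[:2]
ang=lambda d: np.degrees(np.arctan2(d[1],d[0]))
k=A(365,411,84); 
for z in (42,45): t=A(642,110,z); print("t",t,np.linalg.norm(t-k),"tab",ang(t-k),ang(A(676,90,z)-A(603,136,z)))
print("k",k,"line",ang(A(508,332,84)-A(370,412,84)),ang(A(512,331,84)-k),"orange",ang(A(575,180,56)-A(498,233,56)),ang(A(536,207,56)-k))
print("knob diam",np.linalg.norm(A(200,411,84)-A(531,411,84)))
E
```

```text
t [634.52198112 121.95098809] 38.44942976674457 tab 147.4938068933281 149.33477849855785
t [633.97695639 121.23189394] 38.533128907280656 tab 148.83115845858867 149.33477849855805
k [666.94766807 101.28861952] line 147.66382455864718 146.04083478733753 orange 151.87089542456388 149.23499686216695
knob diam 33.57535583456447
```

```bash
python3 - <<'E'
from h import *
b=np.array([708.2,-8.2]); R=down(S_YAW+np.pi/2)
ctrl.gripper_to(0); ctrl.move_ptp(P(b,130),R); ctrl.move_l(P(b,98),vel=60); ctrl.hold(.2); st("above")
p,_,_=snap("side","s18"); save(p,"s18",(240,160,360,250),6)
r=ctrl.move_l(P(b,91),vel=20,threshold=3); st(f"c {r}")
E
```

```text
above t 67.15 tcp [708.7  -8.3  98.7] stn -13.4 -62.1 F [-0.2 -0.6 -0. ] w 0.3
c False t 67.7 tcp [708.   -8.2  90.7] stn -13.9 -61.7 F [ 0.6 -0.4  0.6] w 0.2
```

View pics/s18.png

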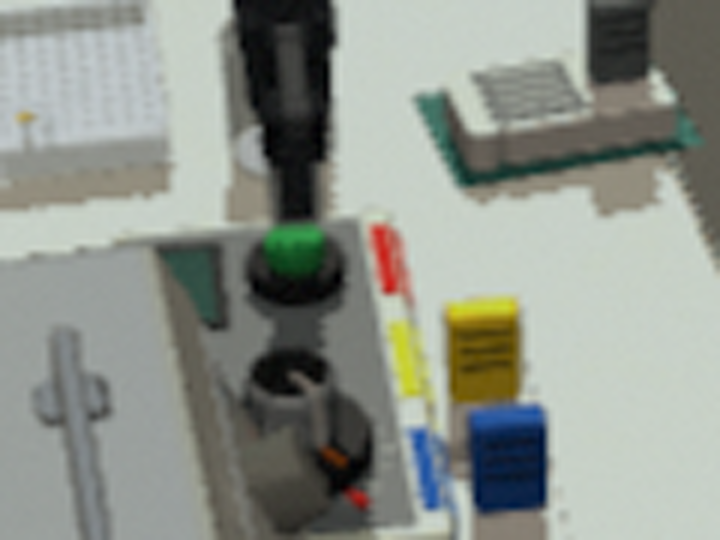

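Side view: tips stand over the green button at (295,235); both cassettes in their bays, grey on the pad. Press.

```bash
python3 - <<'E'
from h import *
b=np.array([708.2,-8.2])
for z in (89,88,87,86,85,84,83,82,81):
    r=ctrl.move_l(P(b,z),vel=20,threshold=14); s=st(f"{z} {r}")
    if r or s["force"][2]>9: break
ctrl.hold(.3); st("held")
E
```

```text
89 False t 67.95 tcp [708.4  -8.2  89.2] stn -13.6 -61.9 F [ 0.8 -0.1  0.2] w 0.1
88 False t 68.2 tcp [708.4  -8.3  88.3] stn -13.6 -62.0 F [ 0.2 -0.4  0.9] w 0.1
87 False t 68.45 tcp [708.4  -8.2  87.2] stn -13.6 -61.9 F [ 0.7 -0.5  3.4] w -0.0
86 False t 68.7 tcp [708.4  -8.2  86.2] stn -13.6 -61.9 F [0.1 0.5 2.6] w 0.1
85 False t 68.95 tcp [708.4  -8.2  85.2] stn -13.6 -61.9 F [ 0.1 -0.1  4. ] w 0.2
84 False t 69.2 tcp [708.4  -8.3  84.2] stn -13.6 -62.0 F [-0.6 -0.6  4.2] w -0.1
83 False t 69.45 tcp [708.4  -8.2  83.2] stn -13.6 -61.9 F [-0.3  0.1  4.3] w -0.3
82 False t 69.7 tcp [708.4  -8.2  83.1] stn -13.6 -61.9 F [-2.1  0.1  8.5] w 0.3
81 False t 69.95 tcp [708.5  -8.2  83. ] stn -13.5 -62.0 F [-3.9  0.8 10.1] w -0.3
held t 70.25 tcp [708.4  -8.2  83. ] stn -13.6 -62.0 F [-4.1  0.2 11.6] w 0.0
```

```bash
python3 - <<'E'
from h import *
b=np.array([708.2,-8.2])
ctrl.move_l(P(b,140),vel=80); ctrl.move_ptp(P(stn(-100,10),260),down(S_YAW+np.pi/2)); ctrl.gripper_to(85); ctrl.hold(.3)
snap("wrist","w19"); p,_,_=snap("top","t19"); save(p,"t19",(170,120,480,330),2.5); st()
E
```

```text
t 73.03 tcp [599.4  19.3 260. ] stn -100.0 10.0 F [-0.2 -0.5  0. ] w 85.1
```

View pics/w19.png

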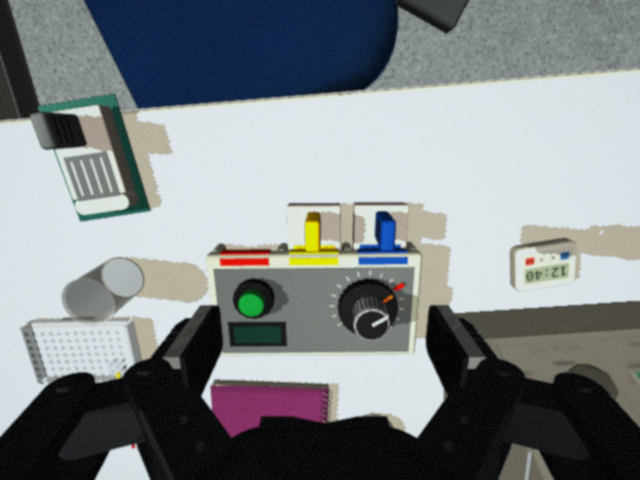

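View pics/t19.png

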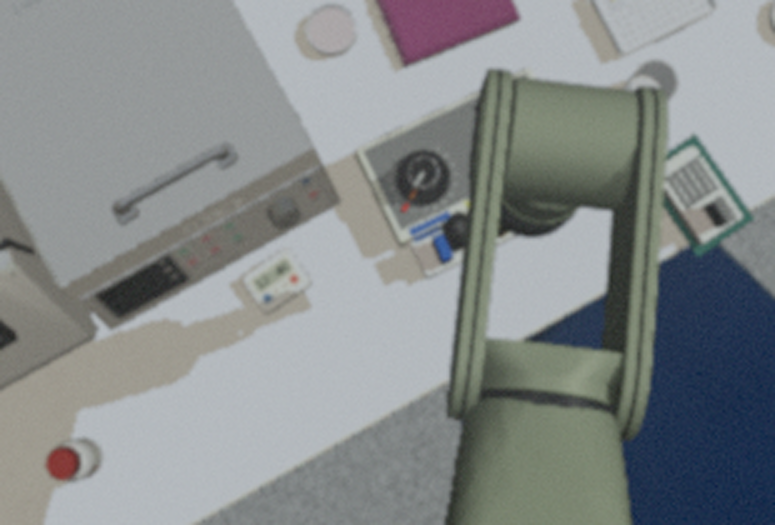

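```bash
python3 -c "
from h import *
ctrl.finish_job(); st()"
```

```text
the job is handed in; nothing more can be done
the job is handed in; nothing more can be done
```

I finished every step and handed the job in at about 73 s of the 210 s allowed. No verdict came back, so what follows rests on my own camera and force checks.

- **Grey cassette:** it lies flat on the green pad, with its centre about 3 mm from the pad's centre in the image.
- **Coloured cassettes:** yellow and blue were each pushed against the end wall of their own bay. Yellow's rear edge measured about 1 mm from home. Blue's rear edge stood level with it in the later pictures; I did not measure blue separately. I saw no red cassette in any view, so I treated it as absent.
- **Inner knob:** I turned it clockwise about 149° in four strokes. Its line now points at about 147° against about 149° for the red tab, an error of roughly 1.5 mm at the pointer; 5 mm is allowed. One earlier picture gave readings up to about 4 mm off, and I trusted the closer view.
- **Outer ring:** the orange mark showed no visible movement. My angle readings of it scattered by about 2°.
- **Start button:** it reached its stop after about 5.5 to 6 mm of travel and was then released. It looked up again in the last picture.
- **Bottle, timer and beaker:** they look upright and undisturbed in the last pictures; I did not measure their positions again. The arm was clear of everything when I handed in.

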